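# Ready the biscuit press for filling

## Task

Get the biscuit press ready for filling: pick the shape plate with the single wide slot, slide it flat and fully home into the holder under the press's barrel, and let go of it. Then take the plunger by its T-handle and draw it straight up, so that it neither tilts nor jams in the barrel, until its foot is clear above the feed window but still well inside the barrel, and finish holding it there so that the dough can be fed in. Do not pull the plunger right out, and leave the other two plates and the copper cutters where they lie.

Things in the scene. Friction and masses are not known exactly. Their poses are not given: they have to be found in the camera images.
- press: Biscuit press, fixed to the table, place and turn vary: steel legs on dark skids, aluminium plate holder, upright open-topped steel barrel, 50 mm wide (60 at the rim). Origin on the table on the barrel's axis, z up. Bore 41.5 mm wide, from its floor 71 mm up (the plunger rests on it) to the rim 191 mm up. Feed chute on the +x side, reaching to x = 90 mm, 110 mm up.
- window_top (a point): Middle of the top edge of the feed window, cut in the barrel's +x side, 129 mm above the table; press axes. The window is as wide as the bore and 50 mm high (79 to 129 mm up); above it the barrel is whole for 62 mm, up to its rim.
- slot_mouth (a point): Middle of the mouth of the holder's level slot, at y = -45 mm of the press, 60.5 mm up; press axes. Slot 51 mm wide in x, 9 mm high (56 to 65 mm up), 85 mm deep towards +y to a stop at y = +40 mm. Before the mouth its floor runs on 30 mm towards -y as a ledge with flared side walls up to 68 mm high. Holder 108 mm wide in x, roof top 71 mm up.
- plunger: Loose plunger standing in the barrel on its floor: white cylinder, 40 mm diameter, 125 mm long, 12 mm steel neck, and on top a wooden T-handle bar 84 mm long in y, 16 mm thick in x, 20 mm high, its middle 165 mm above the foot. Origin at the centre of the foot, z up along the plunger. 0.17 to 0.35 kg; sinks again when let go. Its turn about the axis varies.
- ribbon_plate: Plate to fit: loose, aluminium, 162 x 48 x 5 mm (x, y, z), its opening one wide slot, 9 x 36 mm. Origin under the middle of the opening; +x end leads (40 mm ahead), tail 122 mm behind. Lies fin up on a 16 mm board among the other plates, order varies; 0.1 to 0.17 kg. Home: leading end at the stop, origin on the press's axis 56 mm above the table, its x along the press's +y.
- ribbon_fin (a point): Middle of the top of that plate's black grip fin, 99 mm behind its origin, 38 mm above its underside; plate axes. The fin is 44 mm long in x, 12 mm thick in y and stands 33 mm above the plate.
- round_plate: Another plate of the same make and axes with one 20 mm round hole; not wanted.
- triple_plate: Another plate of the same make and axes with three 8 mm holes in a row across it; not wanted.
- star_cutter: Copper star cutter, 72 mm across, 32 mm high, lying loose; origin at its centre on the table.
- flower_cutter: Copper flower cutter, 72 mm across, 32 mm high, lying loose; origin at its centre on the table.
- tree_cutter: Copper fir-tree cutter, 78 by 60 mm, 26 mm high, lying loose; origin at its centre on the table.
Not all that is in view belongs to the job. Of the things like the plunger, leave any that is red; of the rest the smaller one is meant. Leave any brown or pink look-alike of the ribbon_plate alone.

How it is judged:
On the way, in this order (a step that is already met when the one before it is completed fails the run):
1. the wide-slot plate is fully home in the holder and let go (horizontal distance between ribbon_plate and press below 0.006 m and z of ribbon_plate in the frame of press between 0.052 and 0.062 m and angle between the x axis of ribbon_plate and the y axis of press, either way round below 0.1 rad and contact force between the fingers and ribbon_plate below 0.3 N), for 0.2 s.
2. the plunger is drawn up clear of the feed window, held by the fingers (z of plunger in the frame of press above 0.129 m and contact force between the fingers and plunger above 1 N), for 0.2 s.
At the end, for the whole second after the job is handed in: Wide-slot plate home in the holder (opening within 6 mm of the barrel's axis, in the slot, square within 0.1 rad), let go; plunger held still and upright (0.03 rad) by the fingers, its foot 0 to 37 mm above the top edge of the feed window, free in the bore (under 8 N against the barrel) (all of step 2 and horizontal distance between ribbon_plate and press below 0.006 m and z of ribbon_plate in the frame of press between 0.052 and 0.062 m and angle between the x axis of ribbon_plate and the y axis of press, either way round below 0.1 rad and z of plunger in the frame of press below 0.166 m and horizontal distance between plunger and press below 0.004 m and angle between plunger's own z axis and vertical below 0.03 rad and contact force between plunger and press below 8 N and linear speed of plunger below 0.01 m/s); the arm keeps its last pose, push and grip.
It fails at once if the plunger is pulled right out of the barrel (z of plunger in the frame of press above 0.185 m).
It fails at once if the plunger is jammed hard against the barrel (pulled crooked) (contact force between plunger and press above 40 N).
It fails at once if another plate or a copper cutter is disturbed (distance of any of round_plate, triple_plate, star_cutter, flower_cutter, tree_cutter from where it was at the start of the episode above 0.03 m).
It also fails if it takes over 58 s, if anything falls off the work surface, if the arm or the gripper's body presses on something with over 40 N, if the wrist force passes 120 N, or if a joint passes its speed limit or range.

## Robot

A 6-joint arm with a two-finger parallel gripper is mounted at the origin on the work surface. World frame = base frame: x ahead of the robot, y to its left, z up, the work surface at z = 0. Lengths are in m, angles in rad, forces in N, time in s.
With the tool pointing down it reaches from about 0.325 to 0.775 m from the base axis. Payload 5.5 kg.
Tool frame: the origin (TCP) lies between the finger pads; the fingertips stand 8 mm ahead of it and the grasp point (between the pads) lies 11 mm behind it (tcp_to_tips is the distance from the TCP to the fingertips, in m); z points along the fingers, y is the line along which they close (so a half turn about z gives the same grasp; the last joint's range is limited). The gripper opens to 88 mm and grips with 3 to 60 N. Pads are 20 mm wide; open, the fingers measure 115 mm over their backs; the gripper's body (75 mm by 178 mm) begins 61 mm behind the grasp point.
Start: joints at [-1.229, 0.091, 1.231, -0, 1.82, -0.057], TCP at [0.233, -0.553, 0.231] pointing down, gripper open.
Joint ranges: [-2.87, 2.87], [-0.86, 2.18], [0.17, 2.46], [-1.51, 4.65], [0.06, 2.69], [-2.65, 2.65]. Speed limits (rad/s): [2.57, 2.57, 3.01, 3.14, 3.14, 3.14].

## Interface

Orientations are given as a unit quaternion [w, x, y, z].
In Python, from bench import * gives the robot as it stands. Calls block until the motion is done:
- move_to(position, orientation): joint-space move of the TCP to a pose.
- move_l(position, speed=0.15, orientation=None): straight line of the TCP; orientation=None keeps the orientation; speed is the mean speed in m/s.
- movej(angles): joint-space move.
- gripper_open() and close(): open the fingers fully, or close them until they stop; the grip force is fixed at half the most.
- hold(seconds).
- inverse_kinematics(position, orientation): joint angles nearest the present ones, or None.
- state(): the state.
- get_image(name): name is "side" or "top" or "wrist"; returns a dict with "frame" (480x640x3 uint8, blue, green, red), "depth" (480x640 float32, m along the optical axis (not along the pixel's ray), 0 where there is no reading), "camera_matrix" (3x3 intrinsics, pixels), "view" (4x4, takes a point from world to camera coordinates). Camera axes: x right, y up, looking along -z (the intrinsics and any distortion apply to the point x, -y, -z); pixel columns grow to the right and rows downward; lengths in m; the calibration is good to about 2 mm. The wrist camera is an equidistant fisheye: a pixel r from the principal point sees the ray r / f radians off the axis. A picture is of the moment at which its call begins.
A pose or a line that the arm cannot do raises IKError and nothing moves.
- job_done(): hands the job in; it is judged then, once.
The state is a dict: "time": time; "joint_pos": joint angles; "dq": joint speeds; "joint_torque": joint torques, N m; "ee_pos": TCP position; "ee_rot": TCP orientation; "ft_force": force on the tool from outside, world axes, zero at the start; "moment": the same for the moment, N m; "finger_gap": finger opening in m; "finger_force": force on a finger pad.
Only numpy, scipy, OpenCV 4.12 (cv2) and the standard library are available. Lean on these libraries where they do the work, as an engineer would, in place of code of your own. Each camera call takes 0.05 s, during which the arm holds its last target. There are 200 camera calls.

## Working session

There is one attempt and no reset: what is moved stays moved. The work goes in short steps, each a Python script; the robot and the scene stay as the last script left them, time stands still between calls to the robot, and variables do not carry over. Pictures are saved under pics/ and viewed, at most 10 in all, crops included, and the job is handed in when it is done.

```bash
ls; mkdir -p pics; cat > h.py <<'E'
from bench import *
import numpy as np, cv2
def pts(im):
    """world xyz per pixel from depth (pinhole views)"""
    K=np.array(im["camera_matrix"]);V=np.array(im["view"]);d=im["depth"]
    v,u=np.mgrid[:d.shape[0],:d.shape[1]]
    c=np.stack([(u-K[0,2])/K[0,0]*d,-(v-K[1,2])/K[1,1]*d,-d,np.ones_like(d)],-1)
    w=(c@np.linalg.inv(V).T)[...,:3]; w[d<=0]=np.nan
    return w
def proj(im,p):
    K=np.array(im["camera_matrix"]);c=np.array(im["view"])@np.r_[p,1]
    return K[0,0]*c[0]/-c[2]+K[0,2], K[1,2]+K[1,1]*c[1]/c[2]
E
python3 - <<'E'
from h import *
for n in ("top","side"):
    im=get_image(n); cv2.imwrite(f"pics/{n}0.png",im["frame"]); np.savez(f"{n}0.npz",**{k:np.array(v) for k,v in im.items()})
    print(n,np.array(im["camera_matrix"]).round(1).tolist(),np.linalg.inv(np.array(im["view"])).round(3).tolist(), im.keys())
print(state())
E
```

```text
pics
top [[518.3, 0.0, 318.9], [0.0, 518.3, 235.5], [0.0, 0.0, 1.0]] [[-0.02, 0.999, -0.05, 0.444], [-1.0, -0.019, 0.009, -0.109], [0.008, 0.051, 0.999, 1.227], [0.0, 0.0, 0.0, 1.0]] dict_keys(['frame', 'depth', 'camera_matrix', 'view'])
side [[612.6, 0.0, 331.9], [0.0, 612.6, 245.0], [0.0, 0.0, 1.0]] [[-0.823, 0.324, -0.466, -0.079], [-0.568, -0.489, 0.662, 0.746], [-0.013, 0.81, 0.587, 0.887], [0.0, 0.0, 0.0, 1.0]] dict_keys(['frame', 'depth', 'camera_matrix', 'view'])
{'time': 0.1, 'joint_pos': array([-1.22868950e+00,  9.18089798e-02,  1.23177170e+00,  8.37987124e-06,
        1.81981204e+00, -5.66996469e-02]), 'dq': array([-0.00063578, -0.0004679 , -0.00083693,  0.00117346,  0.0009295 ,
        0.00056859]), 'joint_torque': array([ 3.14776393e-03, -4.47856057e+01, -4.07571101e+01,  7.01426505e-02,
        2.84140161e-02, -1.25134256e-04]), 'ee_pos': array([ 0.23290581, -0.55267152,  0.22960122]), 'ee_rot': array([-8.91461098e-04,  9.80184361e-01,  1.98085358e-01, -1.23982003e-04]), 'ft_force': array([-0.07957631, -0.69989769, -0.77254287]), 'moment': array([-0.02403987,  0.02925428, -0.00279603]), 'finger_force': 0.0, 'finger_gap': 0.08758345418207299}
```

View pics/top0.png

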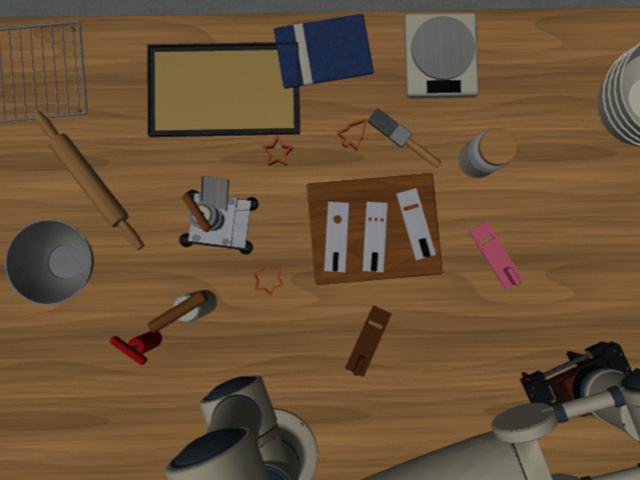

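View pics/side0.png

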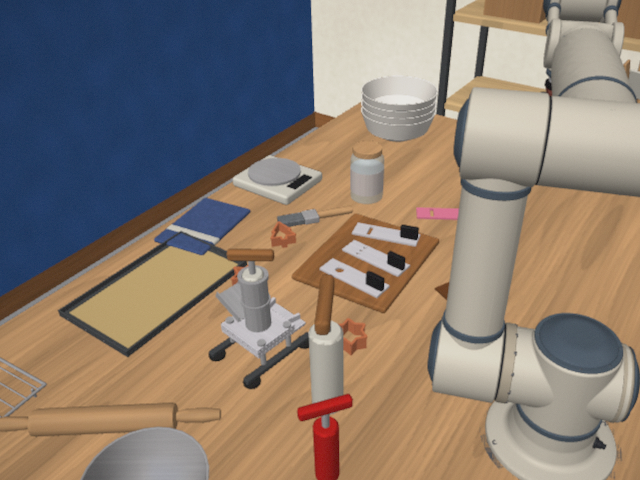

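The top view shows three plates on the board: a round hole at (336,220), three holes at (375,220) and a single wide slot at (411,207) with its fin at (425,247). The pink (495,255) and brown (368,340) pieces are look-alikes. The press is at (215,215) with its chute pointing up in the image (+x), so the holder mouth faces right (-y). The plunger in the barrel has its handle at (196,211). The red plunger (130,345) and the bigger free-standing white one (190,305) are decoys. Next I'll measure and confirm with a crop.

```bash
python3 - <<'E'
from h import *
im=dict(np.load("top0.npz")); w=pts(im); f=im["frame"]
a=cv2.resize(f[165:290,300:450],None,fx=3.2,fy=3.2,interpolation=2); b=cv2.resize(f[165:265,170:270],(400,400),interpolation=2)
o=np.zeros((400,890,3),np.uint8); o[:400,:480]=a; o[:,490:]=b; cv2.imwrite("pics/crop.png",cv2.resize(o,(800,360)))
Z=w[...,2]; hsv=cv2.cvtColor(f,cv2.COLOR_BGR2HSV)
def rep(m,name,box):
    k=np.zeros(Z.shape,bool); k[box[1]:box[3],box[0]:box[2]]=1; m=m&k
    n,l,s,c=cv2.connectedComponentsWithStats(m.astype(np.uint8))
    for i in range(1,n):
        if s[i,4]<25: continue
        q=w[l==i]; q=q[~np.isnan(q[:,0])]
        r=cv2.minAreaRect(np.ascontiguousarray(q[:,:2]*1000,np.float32))
        print(name,s[i].tolist(),"med",np.median(q,0).round(4),"zmax",np.percentile(q[:,2],[5,95]).round(4),"rect",np.round(r[0],1),np.round(r[1],1),round(r[2],1))
rep((hsv[...,2]<50)&(Z>.03),"fin",(300,170,445,290))
rep((hsv[...,1]<60)&(hsv[...,2]>110)&(Z>.012),"plate",(300,170,445,290))
rep(Z>.2,"handle",(160,160,270,265))
rep((Z>.06)&(Z<.085)&(hsv[...,1]<60),"roof",(160,160,270,265))
rep((Z>.18)&(Z<.203),"barreltop",(160,160,270,265))
rep((Z<.05)&(hsv[...,2]<60),"skid",(160,160,270,265))
rep((Z>.09)&(Z<.12),"chute",(160,160,270,265))
for y in range(170,262,6): print(y,(Z[y,178:264:4]*1000).round(0).astype(int).tolist())
E
```

```text
fin [419, 239, 11, 18, 118] med [ 0.471  -0.3581  0.0531] zmax [0.0399 0.0576] rect [ 470.9 -359.1] [42.4 11.8] 13.3
fin [333, 253, 5, 18, 80] med [ 0.4419 -0.1549  0.0547] zmax [0.0505 0.0573] rect [ 443.1 -154.8] [ 9.3 38.5] 88.5
fin [371, 253, 7, 18, 97] med [ 0.4424 -0.2429  0.054 ] zmax [0.0487 0.057 ] rect [ 441.4 -243.6] [11.8 39.2] 84.4
plate [397, 188, 39, 72, 1183] med [ 0.5336 -0.3441  0.0213] zmax [0.0171 0.0251] rect [ 527.8 -346.8] [162.4  50.8] 15.0
plate [324, 202, 25, 70, 1251] med [ 0.5046 -0.1609  0.0214] zmax [0.017  0.0255] rect [ 501.1 -160. ] [ 49.5 162.1] 85.8
plate [363, 202, 24, 70, 1259] med [ 0.5057 -0.2504  0.0214] zmax [0.0171 0.0255] rect [ 499.9 -249.6] [ 49.6 162.9] 85.3
handle [182, 193, 29, 39, 399] med [0.5422 0.1145 0.2454] zmax [0.2366 0.2486] rect [540.  119.3] [83.6 24.1] 32.2
roof [194, 193, 6, 9, 48] med [0.5928 0.1534 0.0728] zmax [0.0685 0.0774] rect [593.2 152.7] [13.7 18.4] 85.5
roof [188, 197, 62, 49, 1119] med [0.5161 0.0945 0.072 ] zmax [0.0672 0.0813] rect [540.7 104.1] [125.5 108. ] 81.5
barreltop [195, 201, 21, 25, 277] med [0.5505 
[... 1576 characters left out ...]
, 3, 1, 0, -1]
218 [1, -3, 2, 190, 196, 246, 245, 195, 192, 191, 145, 95, 70, 73, 53, 57, 57, 59, 1, 2, 0, -1]
224 [0, 3, 0, 70, 192, 165, 245, 246, 194, 154, 135, 79, 74, 73, 56, 59, 56, 60, -2, 1, 5, 0]
230 [3, 0, 4, 69, 70, 67, 71, 245, 87, 79, 69, 72, 70, 70, 61, 55, 58, 56, 1, 0, 5, 0]
236 [2, 6, 8, 71, 74, 80, 75, 72, 69, 70, 72, 75, 76, 72, 69, 70, 55, 0, 0, 2, 3, 0]
242 [0, 16, 18, 21, 21, 19, 74, 68, 67, 68, 76, 76, 76, 74, 61, 58, 60, 5, 1, -2, -1, 2]
248 [0, 3, 1, 0, -1, 4, 5, -2, 1, 6, 4, 3, -1, 21, 22, 22, 18, 20, 25, 1, 0, -1]
254 [-3, 4, 4, 0, 1, 0, -6, 1, 1, -3, 3, 4, -1, -1, 3, 2, 0, 2, 0, 2, -2, 2]
260 [1, -6, 6, 0, -1, 1, -1, 0, 2, 2, -3, 4, 3, 3, 0, 4, -2, 1, 3, 0, 1, -1]
```

View pics/crop.png

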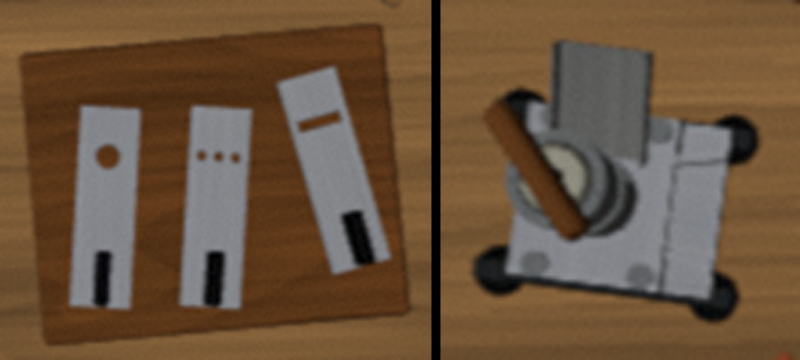

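The crop confirms it: the right-hand plate, (315,122) in the crop, has the single wide slot. The left one has a round hole and the middle one three holes. The press's chute points up, tilted a few degrees, and its ledge is on the right. I'll hover over the press with the wrist camera to refine its pose.

```bash
cat >> h.py <<'E'
from scipy.spatial.transform import Rotation as R
def q(a):
    m=np.array([[np.cos(a),np.sin(a),0],[np.sin(a),-np.cos(a),0],[0,0,-1]]); x=R.from_matrix(m).as_quat(); return [x[3],x[0],x[1],x[2]]
def fpix(im,P):
    """world points (N,3)->fisheye pixels"""
    K=np.array(im["camera_matrix"]);c=np.c_[P,np.ones(len(P))]@np.array(im["view"]).T
    x,y,z=c[:,0],-c[:,1],-c[:,2]; r=np.hypot(x,y); k=np.arctan2(r,z)/np.maximum(r,1e-9)
    return np.c_[K[0,0]*x*k+K[0,2],K[1,1]*y*k+K[1,2]]
def ortho(im,cx,cy,h,half=.15,n=600):
    """top-down picture on plane z=h; row down=-x, col right=-y"""
    g=np.linspace(half,-half,n); X,Y=np.meshgrid(cx+g,cy+g,indexing="ij")
    p=fpix(im,np.c_[X.ravel(),Y.ravel(),np.full(X.size,h)]).astype(np.float32).reshape(n,n,2)
    return cv2.remap(im["frame"],p[...,0],p[...,1],cv2.INTER_LINEAR)
E
python3 - <<'E'
from h import *
im=get_image("wrist"); C=np.linalg.inv(np.array(im["view"])); s=state()
e=s["ee_rot"]; Rt=R.from_quat([e[1],e[2],e[3],e[0]]).as_matrix()
print("cam in tool",(Rt.T@(C[:3,3]-s["ee_pos"])).round(3),(Rt.T@C[:3,:3]).round(2).tolist())
move_to([0.47,0.03,.32],q(1.42)); hold(.3)
im=get_image("wrist"); np.savez("w1.npz",**{k:np.array(v) for k,v in im.items()})
print(state()["time"],state()["joint_pos"].round(2), np.array(im["camera_matrix"]).round(1).tolist(),np.linalg.inv(np.array(im["view"]))[:3,3].round(3))
o=np.hstack([ortho(im,.545,.11,.071,.15,400),ortho(im,.545,.11,.191,.15,400)]); cv2.imwrite("pics/w1.png",o)
E
```

```text
cam in tool [ 0.074  0.    -0.154] [[0.0, 0.96, 0.28], [1.0, -0.0, 0.0], [0.0, 0.28, -0.96]]
2.7667 [-0.01 -0.21  1.36 -0.    1.99  0.14] [[371.6, 0.0, 319.3], [0.0, 371.6, 240.7], [0.0, 0.0, 1.0]] [0.481 0.104 0.474]
```

View pics/w1.png

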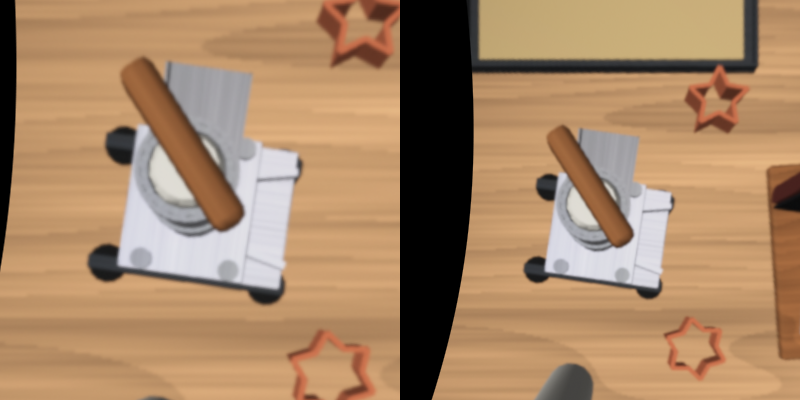

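The left ortho (plane 71 mm) shows the press turned about -7°. Its roof's lower edge runs from (120,265) to (245,279), and the ledge is on the right at (250-300). The right ortho (plane 191 mm) shows the rim circle around (597,205). I'll fit the rim circle and the edges.

```bash
python3 - <<'E'
from h import *
im=dict(np.load("w1.npz")); cx,cy,H,n=.545,.11,.1,800; s=2*H/(n-1)
def xy(c,r): return cx+H-r*s, cy+H-c*s
g=cv2.cvtColor(ortho(im,cx,cy,.191,H,n),cv2.COLOR_BGR2GRAY); g=cv2.GaussianBlur(g,(7,7),0)
for r0,r1 in ((112,130),(78,90)):
    c=cv2.HoughCircles(g,cv2.HOUGH_GRADIENT,1.5,3,param1=60,param2=25,minRadius=r0,maxRadius=r1)
    if c is not None:
        for k in c[0][:5]: print("circ",np.round(xy(k[0],k[1]),4),k[2]*s)
o=ortho(im,cx,cy,.071,H,n); g=cv2.GaussianBlur(cv2.cvtColor(o,cv2.COLOR_BGR2GRAY),(5,5),0)
L=cv2.HoughLinesP(cv2.Canny(g,40,100),1,np.pi/720,60,minLineLength=110,maxLineGap=12)
for a in L[:,0]:
    p,q_=np.array(xy(a[0],a[1])),np.array(xy(a[2],a[3])); d=q_-p; an=np.degrees(np.arctan2(d[1],d[0]))%180
    print("line",p.round(4),q_.round(4),round(np.hypot(*d),3),round(an,1))
h=cv2.cvtColor(ortho(im,cx,cy,.246,H,n),cv2.COLOR_BGR2HSV)
m=((h[...,1]>90)&(h[...,2]<135)).astype(np.uint8); m=cv2.morphologyEx(m,cv2.MORPH_OPEN,np.ones((5,5)))
for k in cv2.findContours(m,0,2)[0]:
    if cv2.contourArea(k)>5000:
        r=cv2.minAreaRect(k); print("handle",np.round(xy(*r[0]),4),np.array(r[1])*s,r[2])
cv2.imwrite("pics/o.png",np.hstack([cv2.resize(o,(400,400)),cv2.resize(m*255,(400,400))[...,None].repeat(3,2)]))
E
```

```text
circ [0.5371 0.1073] 0.030663328
circ [0.5423 0.1141] 0.02818523
circ [0.5378 0.1088] 0.031902377
circ [0.5656 0.0746] 0.03025031
circ [0.5431 0.1144] 0.019824779
circ [0.5427 0.1156] 0.021063829
circ [0.5307 0.1133] 0.022302877
circ [0.5419 0.1144] 0.020200249
circ [0.5419 0.1156] 0.021439299
line [0.4956 0.1712] [0.4778 0.0526] 0.12 81.5
line [0.5857 0.1397] [0.5479 0.1154] 0.045 32.7
handle [0.5426 0.1101] [0.08088117 0.01411378] 65.86625671386719
```

View pics.

View pics/o.png

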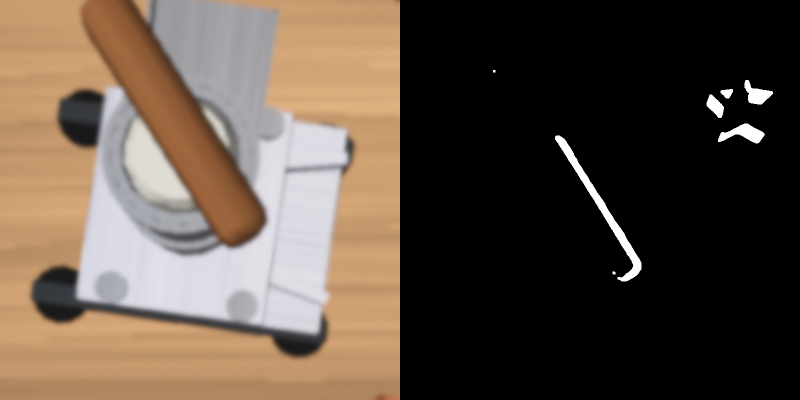

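```bash
python3 - <<'E'
from h import *
move_to([0.4718,-.3605,.16],q(np.radians(15))); hold(.2)
im=get_image("wrist"); np.savez("w2.npz",**{k:np.array(v) for k,v in im.items()})
cx,cy,H,n=.51,-.35,.11,880; s=2*H/(n-1)
for z,nm in ((.054,"fin"),(.021,"plate")):
    o=ortho(im,cx,cy,z,H,n); h=cv2.cvtColor(o,cv2.COLOR_BGR2HSV)
    m=(h[...,2]<55) if nm=="fin" else (h[...,1]<60)&(h[...,2]>110)
    m=cv2.morphologyEx(m.astype(np.uint8),cv2.MORPH_OPEN,np.ones((5,5)))
    for k in cv2.findContours(m,0,2)[0]:
        if cv2.contourArea(k)>3000:
            r=cv2.minAreaRect(k); print(nm,cx+H-r[0][1]*s,cy+H-r[0][0]*s,np.array(r[1])*s,r[2])
    cv2.imwrite(f"pics/{nm}.png",o[::2,::2])
print(state()["time"],state()["ee_pos"])
E
```

```text
fin 0.4112627986348123 -0.29130829725384844 [0.02753128 0.02252559] -0.0
fin 0.4399684533649744 -0.4535172303843146 [0.05059051 0.02113172] 75.46554565429688
fin 0.44572837091821316 -0.25083596204599284 [0.01716973 0.05023149] 5.325740814208984
fin 0.47410629116227604 -0.36092532560415774 [0.04660195 0.01038302] 74.7070083618164
plate 0.49848691695108077 -0.26089874857792944 [0.165438  0.0417975] 90.0
plate 0.5269026914906855 -0.3473084190464128 [0.16304869 0.0490688 ] 75.28113555908203
4.575 [ 0.47235928 -0.35984977  0.16058531]
```

The left half shows the press with the white plunger in the bore at (180,160) and the handle running from (100,10) to (245,235). The mask caught only the handle's shaded side, so I'll use the 32.5° edge line instead. Rim centre (0.5423, 0.1146) and the holder edge, 54.6 mm from it against 54 given, agree. The plate measures 163x49 mm, which also agrees. Grasping now.

```bash
cat >> h.py <<'E'
A=np.array([.5423,.1146]); psi=np.radians(81.5); u=np.array([np.cos(psi),np.sin(psi)]); v=np.array([u[1],-u[0]])
def rep(t=""):
    s=state(); print(t,"t",round(s["time"],2),"p",s["ee_pos"].round(4),"F",s["ft_force"].round(1),"M",s["moment"].round(2),"gap",round(s["finger_gap"],4),"ff",round(s["finger_force"],1)); return s
E
python3 - <<'E'
from h import *
a=np.radians(14.75); f=[.4718,-.3613]
move_to(f+[.07],q(a)); move_l(f+[.033],.1); close(); rep("closed")
move_l(f+[.12],.12); rep("lift")
F=A-.227*u
move_to([*F,.12],q(psi)); move_l([*F,.0765],.1); hold(.2); rep("pre")
im=get_image("wrist"); np.savez("w3.npz",**{k:np.array(v_) for k,v_ in im.items()})
g=ortho(im,*(A-.06*u),.060,.13,400); cv2.imwrite("pics/pre.png",np.hstack([g,cv2.resize(get_image("side")["frame"][180:400,200:420],(400,400))]))
E
```

```text
closed t 6.69 p [ 0.4718 -0.3613  0.033 ] F [-0.3 -0.4 -0.1] M [-0.   -0.   -0.02] gap 0.0119 ff 30.0
lift t 7.57 p [ 0.4714 -0.361   0.1189] F [-1.  -0.6 -2.1] M [ 0.01  0.09 -0.04] gap 0.0119 ff 30.0
pre t 9.35 p [ 0.5093 -0.1101  0.0775] F [-0.2 -0.1 -1. ] M [-0.13 -0.03  0.01] gap 0.0118 ff 30.0
```

View pics/pre.png

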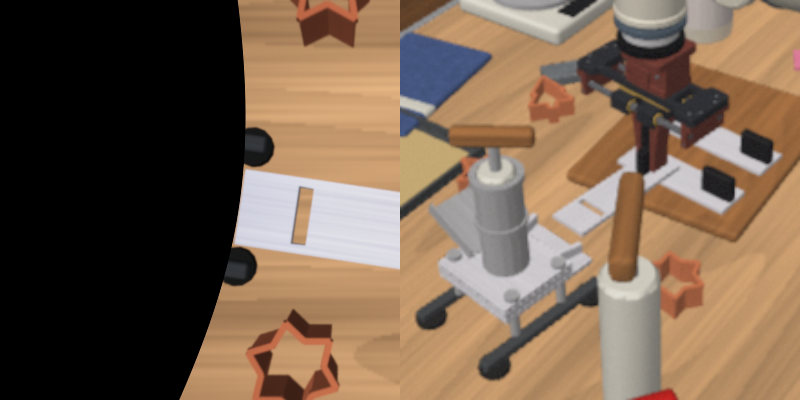

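The plate is held level and square, with its slot at (303,215) in the ortho, i.e. (0.523,-0.012), as predicted. Inserting in steps while watching forces.

```bash
python3 - <<'E'
from h import *
move_l([*(A-.227*u),.0745],.05); hold(.2); rep("low")
for d in (.215,.195,.18,.165,.15,.135,.12,.11,.104):
    move_l([*(A-d*u),.0745],.06); s=rep(d); F=s["ft_force"][:2]; print("   along %.1f lat %.1f"%(F@u,F@v), "lat err mm",((s["ee_pos"][:2]-A)@v*1000).round(2))
    if abs(F@u)>18 or abs(F@v)>15 or abs(s["ft_force"][2])>20: break
E
```

```text
low t 9.9 p [ 0.5087 -0.1099  0.0745] F [ 0.2  0.3 -1.8] M [-0.08 -0.04 -0.02] gap 0.0118 ff 30.0
0.215 t 10.25 p [ 0.5106 -0.0975  0.0745] F [-0.5 -0.2 -0.7] M [-0.13 -0.01  0.03] gap 0.0119 ff 30.0
   along -0.3 lat -0.5 lat err mm -0.0
0.195 t 10.73 p [ 0.5135 -0.0779  0.0745] F [-0.4 -0.  -1.8] M [-0.13 -0.04 -0.03] gap 0.0115 ff 30.0
   along -0.1 lat -0.4 lat err mm -0.01
0.18 t 11.13 p [ 0.5157 -0.0631  0.0745] F [ 1.1 -0.6 -2.1] M [-0.1  -0.02 -0.02] gap 0.0119 ff 30.0
   along -0.4 lat 1.2 lat err mm -0.0
0.165 t 11.53 p [ 0.5179 -0.0482  0.0745] F [ 0.6 -0.  -1.7] M [-0.13 -0.03  0.04] gap 0.0119 ff 30.0
   along 0.1 lat 0.6 lat err mm -0.04
0.15 t 11.93 p [ 0.5202 -0.0334  0.0745] F [ 1.   0.5 -1.2] M [-0.15 -0.03 -0.04] gap 0.012 ff 30.0
   along 0.7 lat 0.9 lat err mm -0.02
0.135 t 12.33 p [ 0.5224 -0.0186  0.0745] F [-0.1 -0.2 -1.6] M [-0.11 -0.07 -0.01] gap 0.0117 ff 30.0
   along -0.2 lat -0.0 lat err mm -0.02
0.12 t 12.73 p [ 0.5246 -0.0037  0.0745] F [ 0.1 -0.3 -2.5] M [-0.11 -0.05  0.03] gap 0.0117 ff 30.0
   along -0.3 lat 0.2 lat err mm -0.04
0.11 t 13.05 p [0.5261 0.0062 0.0745] F [-0.  -0.5 -1.2] M [-0.11 -0.06  0.02] gap 0.0113 ff 30.0
   along -0.5 lat 0.1 lat err mm -0.04
0.104 t 13.3 p [0.527  0.012  0.0745] F [-0.6 -0.4 -1.4] M [-0.11 -0.05  0.01] gap 0.0114 ff 30.0
   along -0.5 lat -0.5 lat err mm 0.0
```

Sliding in freely. Now on to the stop, then lower, release and re-check.

```bash
python3 - <<'E'
from h import *
d=.104
while d>.092:
    d-=.001; move_l([*(A-d*u),.0745],.02); s=state(); F=s["ft_force"][:2]@u
    if abs(F)>8: break
rep(f"stop d={d:.4f} F={F:.1f}")
move_l([*(A-d*u),.0725],.03); rep("down")
gripper_open(); hold(.2); rep("open")
p=A-d*u
move_l([*p,.16],.12)
move_to([*(A-.16*u),.30],q(psi)); hold(.2)
im=get_image("wrist"); np.savez("w4.npz",**{k:np.array(v_) for k,v_ in im.items()}); rep("look")
a=ortho(im,*(A-.04*u),.060,.11,400); b=ortho(im,*A,.246,.08,400)
cv2.imwrite("pics/home.png",np.hstack([a,b]))
E
```

```text
stop d=0.0960 F=-11.2 t 15.3 p [0.528  0.0173 0.075 ] F [ -2.6 -10.9   1.6] M [-1.61  0.27  0.22] gap 0.0118 ff 30.0
down t 15.55 p [0.5282 0.0173 0.0732] F [ -2.1 -10.4   1.8] M [-1.49  0.31  0.22] gap 0.012 ff 30.0
open t 16.98 p [0.5281 0.0197 0.0725] F [ 0.2 -0.  -0.2] M [-0.01 -0.08  0.02] gap 0.088 ff 0.0
look t 18.78 p [ 0.5184 -0.043   0.2977] F [-1.  -1.   0.3] M [-0.03 -0.05 -0.  ] gap 0.0878 ff 0.0
```

View pics/home.png

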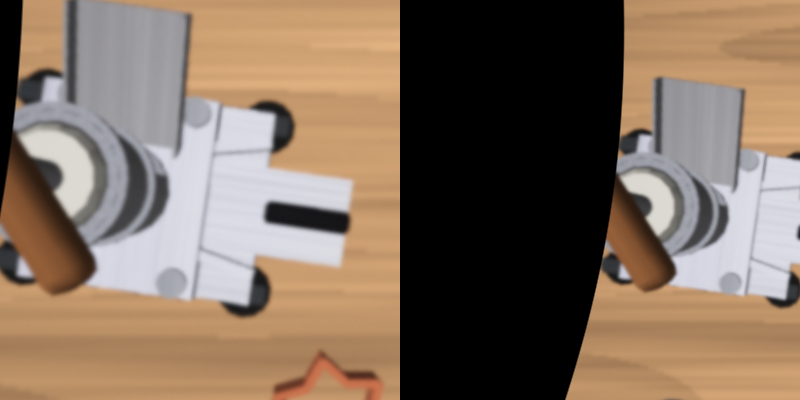

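The plate sits in the slot up to the stop, fin at (307,217) centred. At contact the fin was 98.4 mm from the axis against 99 nominal, so it is home. Next I hover over the T-handle, aligned with it, and measure its sides.

```bash
python3 - <<'E'
from h import *
a=np.radians(32.5); move_to([*A,.34],q(a)); hold(.3)
im=get_image("wrist"); np.savez("w5.npz",**{k:np.array(v_) for k,v_ in im.items()}); s=rep("hover")
H,n=.07,700; st=2*H/(n-1); o=ortho(im,*A,.246,H,n)
# lines in handle frame: along t, across c
t=np.array([np.cos(a),np.sin(a)]); c=np.array([np.sin(a),-np.cos(a)])
g=cv2.GaussianBlur(cv2.cvtColor(o,cv2.COLOR_BGR2GRAY),(5,5),0)
for l in cv2.HoughLinesP(cv2.Canny(g,30,80),1,np.pi/720,40,minLineLength=80,maxLineGap=15)[:,0]:
    p=np.array([H-l[1]*st,H-l[0]*st]); r=np.array([H-l[3]*st,H-l[2]*st]); d=r-p; an=np.degrees(np.arctan2(d[1],d[0]))%180
    if abs(an-32.5)<10: print("ang %.1f across mm %.1f %.1f along %.1f %.1f"%(an,p@c*1e3,r@c*1e3,p@t*1e3,r@t*1e3))
cg=cv2.GaussianBlur(cv2.cvtColor(ortho(im,*A,.191,H,n),cv2.COLOR_BGR2GRAY),(7,7),0)
for r in ((205//2+100-50,320//2),):
    k=cv2.HoughCircles(cg,cv2.HOUGH_GRADIENT,1.5,5,param1=60,param2=25,minRadius=140,maxRadius=160)
    if k is not None:
        for e in k[0][:4]: print("rim",(A+[H-e[1]*st,H-e[0]*st]).round(4),e[2]*st)
cv2.imwrite("pics/handle.png",np.hstack([o[::2,::2],ortho(im,*A,.191,H,350)]))
E
```

```text
hover t 20.2 p [0.5423 0.1142 0.34  ] F [-0.1 -0.3  0.1] M [-0.04  0.01 -0.03] gap 0.0881 ff 0.0
ang 32.3 across mm -7.9 -8.1 along 35.1 1.7
ang 32.2 across mm 7.6 7.4 along 33.3 10.3
ang 32.8 across mm 7.3 7.5 along 9.7 -33.9
ang 32.4 across mm -8.0 -8.1 along 34.9 1.2
ang 32.8 across mm 7.4 7.5 along 10.6 -10.1
ang 32.8 across mm 7.2 7.4 along -7.8 -38.5
```

View pics/handle.png

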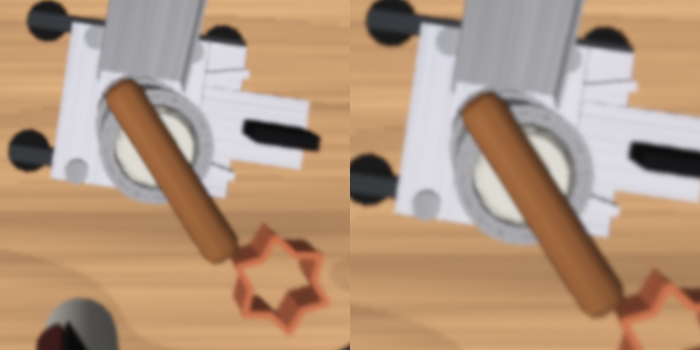

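The handle's sides lie at -8.0 and +7.4 mm across from the barrel axis, so its centre is 0.3 mm off and it is turned 32.6°. The rim is concentric around it. Grasping and drawing up in small monitored steps.

```bash
python3 - <<'E'
from h import *
a=np.radians(32.6); P=A+np.array([np.sin(a),-np.cos(a)])*-.0003
move_to([*P,.27],q(a)); move_l([*P,.225],.08); hold(.2); s0=rep("at"); close(); s=rep("closed")
move_l([*P,.228],.02); hold(.2); s=rep("up3")
z=.228
while z<.30:
    z+=.006; move_l([*P,z],.04); s=rep()
    F=s["ft_force"]
    if np.hypot(F[0],F[1])>8 or F[2]<-12: print("stop"); break
hold(.4); rep("end")
E
```

```text
at t 21.5 p [0.5424 0.1149 0.2257] F [-0.1  0.2 -0.9] M [-0.05 -0.06 -0.01] gap 0.0874 ff 0.0
closed t 22.6 p [0.5421 0.1148 0.225 ] F [ 0.6 -0.4 -0.5] M [ 0.01 -0.06  0.02] gap 0.0158 ff 30.0
up3 t 23.1 p [0.5421 0.1148 0.2278] F [-0.3 -0.  -1.9] M [ 0.03  0.02 -0.01] gap 0.0157 ff 30.0
 t 23.4 p [0.5424 0.1148 0.2346] F [-0.1 -0.2 -2.3] M [ 0.02 -0.    0.01] gap 0.0159 ff 30.0
 t 23.7 p [0.5423 0.1149 0.2405] F [-0.1 -0.4 -1.4] M [-0.07 -0.03  0.03] gap 0.0153 ff 30.0
 t 24.0 p [0.5423 0.1149 0.2465] F [-0.1 -0.3 -2.4] M [-0.02  0.01 -0.01] gap 0.0159 ff 30.0
 t 24.3 p [0.5423 0.1149 0.2525] F [-0.6  0.5 -1.8] M [-0.02  0.01  0.02] gap 0.0159 ff 30.0
 t 24.6 p [0.5423 0.1149 0.2585] F [ 0.5 -1.4 -1.3] M [-0.02  0.01  0.01] gap 0.0157 ff 30.0
 t 24.9 p [0.5423 0.1149 0.2645] F [-0.3  0.4 -1.9] M [ 0.02  0.02 -0.04] gap 0.0157 ff 30.0
 t 25.2 p [0.5423 0.1149 0.2705] F [-0.   0.5 -1.3] M [ 0.01 -0.02  0.06] gap 0.016 ff 30.0
 t 25.5 p [0.5423 0.1149 0.2765] F [-0.2 -0.5 -2.5] M [-0.03 -0.01  0.02] gap 0.0156 ff 30.0
 t 25.8 p [0.5423 0.1149 0.2825] F [-1.  -0.3 -1.9] M [-0.02  0.    0.01] gap 0.0156 ff 30.0
 t 26.1 p [0.5423 0.1149 0.2885] F [-0.7 -0.3 -0.9] M [ 0.06 -0.09  0.03] gap 0.016 ff 30.0
 t 26.4 p [0.5423 0.1149 0.2945] F [-0.1  0.4 -2.2] M [-0.    0.03 -0.01] gap 0.0161 ff 30.0
 t 26.7 p [0.5423 0.1149 0.3005] F [ 0.5 -0.1 -2.4] M [-0.01  0.01  0.05] gap 0.0157 ff 30.0
end t 27.1 p [0.5421 0.1149 0.2999] F [ 0.7  0.6 -1.1] M [-0.01  0.   -0.02] gap 0.0158 ff 30.0
```

```bash
python3 - <<'E'
from h import *
im=get_image("side"); cv2.imwrite("pics/final.png",cv2.resize(im["frame"][130:400,150:470],(640,540)))
E
```

```text
(no output)
```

View pics/final.png

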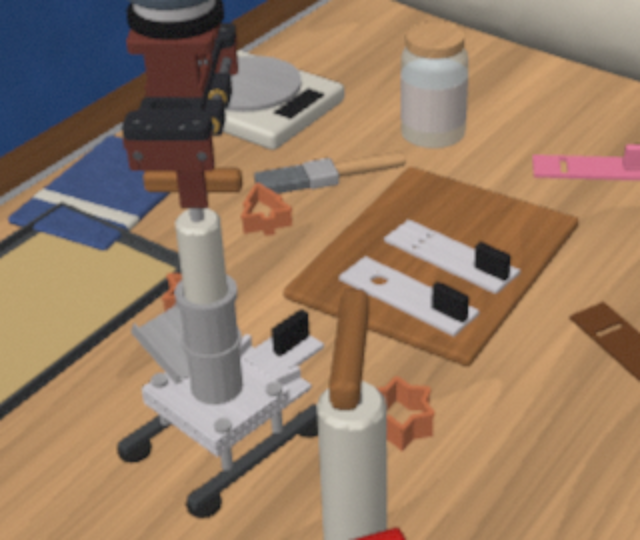

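The plunger is held upright, its white body standing out of the rim at (205,260). The plate is home with its fin at (290,333), and the other plates and cutters look untouched. Handing in.

```bash
python3 -c "
from h import *
rep(); print(job_done())"
```

```text
t 27.15 p [0.5421 0.1149 0.2999] F [-0.2 -0.6 -2.5] M [-0.05 -0.    0.04] gap 0.0156 ff 30.0
the job is handed in; nothing more can be done
None
```

I handed the job in at 27 s, with no verdict returned: the wide-slot plate is home in the holder and released, and the plunger is held upright with its foot about 146 mm up, 17 mm above the feed window's top edge.

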